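# Prop the next shelf of a kiln load

### The arm

A 6-joint arm with a two-finger parallel gripper is mounted at the origin on the work surface; the furniture and walls round the work are solid. World frame = base frame: x ahead of the robot, y to its left, z up, the work surface at z = 0. Lengths are in m, angles in rad, forces in N, time in s.
With the tool pointing down it reaches from about 0.4 to 0.925 m from the base axis. Payload 3.4 kg.
Tool frame: the origin (TCP) lies between the finger pads; the fingertips stand 22 mm ahead of it and the grasp point (between the pads) lies 3 mm ahead of it; z points along the fingers, y is the line along which they close (so a half turn about z gives the same grasp; the last joint's range is limited). The gripper opens to 85 mm and grips with 20 to 120 N. Pads are 22 mm wide; open, the fingers measure 114 mm over their backs; the gripper's body (76 mm by 85 mm) begins 54 mm behind the grasp point. The pads swing forward as they close: fully open they stand 13 mm farther back than shut.
Start: joints at [-1.375, 0.307, 1.506, -0, 1.328, -0.073], TCP at [0.153, -0.554, 0.253] pointing down, gripper open.
Joint ranges: [-3.12, 3.12], [-1.05, 2.28], [0.14, 2.33], [-1.42, 4.57], [0.1, 2.73], [-2.68, 2.68]. Speed limits (rad/s): [2.57, 2.57, 3.14, 3.14, 3.14, 3.14].

### API

Orientations are given as [roll, pitch, yaw] about the fixed x, y, z axes, in that order (R = Rz(yaw) Ry(pitch) Rx(roll)).
In Python, from cell import arm gives the robot as it stands.
- The arm moves only by the tool drive_tool, never from a script. Its argument "plan" is a list of rows, each a list of 5 numbers: the shift along the tool's x, y, z in cm, then the turn about the tool's z in degrees, then the finger opening in cm, from 0 to 8.54. A call has exactly 5 rows; each row is the pose to reach, as a shift and turn from the pose commanded when the call began, along the tool's axes at that moment; what a row does not reach only later rows make up. A row lasts 1/8 s, in which the tool goes at most 62.5 mm and 10.7 degrees, less where a joint would pass 70% of its speed; a pose out of reach is approached as far as the arm can. A call with a gripper value outside its range is refused whole. The fingers move at their own pace and stop on an object; the grip force is fixed at half the most. Time passes only in rows, so rows that repeat a pose let the fingers close, or fill a call up. It gives the time, the measured TCP pose, the force, the opening and the grip force at its end, in the units of the state.
- arm.get_obs(): the state, without advancing time (a new reading comes with each control period).
- arm.camera(name): name is "scene" or "top" or "wrist"; returns a dict with "pixels" (420x560x3 uint8, red, green, blue), "intrinsics" (3x3 intrinsics, pixels), "camera_from_world" (4x4, takes a point from world to camera coordinates). Camera axes: x right, y up, looking along -z (the intrinsics and any distortion apply to the point x, -y, -z); pixel columns grow to the right and rows downward; lengths in m; the calibration is good to about 2 mm. A picture is of the moment at which its call begins. There is no depth.
- arm.close_job(): hands the job in; it is judged then, once.
The state is a dict: "clock": time; "joint_positions": joint angles; "qvel": joint speeds; "joint_efforts": joint torques, N m; "position": TCP position; "eef_rot": TCP orientation; "force": force on the tool from outside, world axes, zero at the start; "moment": the same for the moment, N m; "opening": opening from 0.0 (shut) to 1.0 (fully open); "finger_force": force on a finger pad.
Only numpy, scipy, OpenCV 4.12 (cv2) and the standard library are available. Lean on these libraries where they do the work, as an engineer would, in place of code of your own. Each camera call takes 0.05 s, during which the arm holds its last target. There are 200 camera calls.

### The job

Build the next tier of this kiln load. Stand the three tall props upright on the three round marks of the white kiln shelf that carries the two clay cups, then gently lay the notched kiln shelf on them, level and squarely over the shelf below. Do not disturb the cups, and leave the two short props, which would not clear them, standing where they are.

Things in the scene. Friction and masses are not known exactly. Their poses are not given: they have to be found in the camera images.
- hearth: fixed kiln base: grey tray 256 x 172 mm (end handles reach x = +-150), pale bricks, white lower shelf 236 x 150 mm on top, its face at z = 72 mm. Origin: centre of the underside, on the table; x along the long side, z up. Three round marks (40 mm brown rings) on the face at (x, y) = (88, 42), (88, -42), (-88, 0) mm, one prop centred on each
- tall_prop_a: cylindrical buff ceramic kiln prop (tube, 36 mm outside diameter, 15 mm bore seen in the end) standing upright; one of the three tall ones, alike, 80 mm high; origin at the centre of its foot, z up along its axis; about 140 g
- tall_prop_b: cylindrical buff ceramic kiln prop (tube, 36 mm outside diameter, 15 mm bore seen in the end) standing upright; one of the three tall ones, alike, 80 mm high; origin at the centre of its foot, z up along its axis; about 140 g
- tall_prop_c: cylindrical buff ceramic kiln prop (tube, 36 mm outside diameter, 15 mm bore seen in the end) standing upright; one of the three tall ones, alike, 80 mm high; origin at the centre of its foot, z up along its axis; about 140 g
- short_prop_a: cylindrical buff ceramic kiln prop (tube, 36 mm outside diameter, 15 mm bore seen in the end) standing upright; one of the two short ones, not to be used, 45 mm high; origin at the centre of its foot, z up along its axis; about 80 g
- short_prop_b: cylindrical buff ceramic kiln prop (tube, 36 mm outside diameter, 15 mm bore seen in the end) standing upright; one of the two short ones, not to be used, 45 mm high; origin at the centre of its foot, z up along its axis; about 80 g
- upper_shelf: notched kiln shelf, white top, flat on the table at the start: 220 (x) x 130 (y) x 16 mm thick; a notch 60 mm long, 33 mm deep in the middle of each long side leaves a 64 mm wide web (along y) to grip, at its centre of mass; origin: centre of the underside, z up; 440 to 690 g. On the tall props its underside is 152 mm above the table. Half a turn makes no difference
- cup_1: small dark brown unfired clay cup, 60 mm across the rim and 58 mm high, standing on the lower shelf at about (-8, 37) mm in the hearth's frame; fragile, stays where it is; origin at the centre of its foot, z up
- cup_2: small dark brown unfired clay cup, 60 mm across the rim and 58 mm high, standing on the lower shelf at about (-8, -37) mm in the hearth's frame; fragile, stays where it is; origin at the centre of its foot, z up
Things that resemble listed ones, but are neither listed nor needed, are in the scene too. What is shaped like the tall_prop_c but blue is not meant. Leave any green look-alike of the tall_prop_a alone.

How it is judged:
On the way:
1. the three tall props stand upright on the three marks, one on each (((x of tall_prop_a in the frame of hearth between 0.074 and 0.102 m and y of tall_prop_a in the frame of hearth between 0.028 and 0.056 m and z of tall_prop_a in the frame of hearth between 0.068 and 0.076 m and angle between tall_prop_a's own z axis and vertical below 0.06 rad) or (x of tall_prop_b in the frame of hearth between 0.074 and 0.102 m and y of tall_prop_b in the frame of hearth between 0.028 and 0.056 m and z of tall_prop_b in the frame of hearth between 0.068 and 0.076 m and angle between tall_prop_b's own z axis and vertical below 0.06 rad) or (x of tall_prop_c in the frame of hearth between 0.074 and 0.102 m and y of tall_prop_c in the frame of hearth between 0.028 and 0.056 m and z of tall_prop_c in the frame of hearth between 0.068 and 0.076 m and angle between tall_prop_c's own z axis and vertical below 0.06 rad)) and ((x of tall_prop_a in the frame of hearth between 0.074 and 0.102 m and y of tall_prop_a in the frame of hearth between -0.056 and -0.028 m and z of tall_prop_a in the frame of hearth between 0.068 and 0.076 m and angle between tall_prop_a's own z axis and vertical below 0.06 rad) or (x of tall_prop_b in the frame of hearth between 0.074 and 0.102 m and y of tall_prop_b in the frame of hearth between -0.056 and -0.028 m and z of tall_prop_b in the frame of hearth between 0.068 and 0.076 m and angle between tall_prop_b's own z axis and vertical below 0.06 rad) or (x of tall_prop_c in the frame of hearth between 0.074 and 0.102 m and y of tall_prop_c in the frame of hearth between -0.056 and -0.028 m and z of tall_prop_c in the frame of hearth between 0.068 and 0.076 m and angle between tall_prop_c's own z axis and vertical below 0.06 rad)) and ((x of tall_prop_a in the frame of hearth between -0.102 and -0.074 m and y of tall_prop_a in the frame of hearth between -0.014 and 0.014 m and z of tall_prop_a in the frame of hearth between 0.068 and 0.076 m and angle between tall_prop_a's own z axis and vertical below 0.06 rad) or (x of tall_prop_b in the frame of hearth between -0.102 and -0.074 m and y of tall_prop_b in the frame of hearth between -0.014 and 0.014 m and z of tall_prop_b in the frame of hearth between 0.068 and 0.076 m and angle between tall_prop_b's own z axis and vertical below 0.06 rad) or (x of tall_prop_c in the frame of hearth between -0.102 and -0.074 m and y of tall_prop_c in the frame of hearth between -0.014 and 0.014 m and z of tall_prop_c in the frame of hearth between 0.068 and 0.076 m and angle between tall_prop_c's own z axis and vertical below 0.06 rad))), for 0.2 s.
At the end, for the whole second after the job is handed in: A tall prop upright on each mark (within 14 mm along and across); the notched shelf on all three, level (2.3 degrees, 4 mm), centred over the lower shelf within 15 mm and 7 degrees; all at rest; cups upright and within 15 mm, short props upright and within 30 mm, of where they stood (all of step 1 and x of upper_shelf in the frame of hearth between -0.015 and 0.015 m and y of upper_shelf in the frame of hearth between -0.015 and 0.015 m and z of upper_shelf in the frame of hearth between 0.148 and 0.156 m and angle between upper_shelf's own z axis and vertical below 0.04 rad and angle between the x axis of upper_shelf and the x axis of hearth, either way round below 0.12 rad and linear speed of each of upper_shelf, tall_prop_a, tall_prop_b, tall_prop_c below 0.01 m/s and distance of each of cup_1, cup_2 from where it was at the start of the episode below 0.015 m and angle between each of cup_1, cup_2, short_prop_a, short_prop_b's own z axis and vertical below 0.1 rad and distance of each of short_prop_a, short_prop_b from where it was at the start of the episode below 0.03 m); the robot touches nothing.
It fails at once if a cup was pushed more than 20 mm or tipped (distance of any of cup_1, cup_2 from where it was at the start of the episode above 0.02 m or angle between any of cup_1, cup_2's own z axis and vertical above 0.3 rad).
It fails at once if a short prop was moved more than 40 mm or tipped over (distance of any of short_prop_a, short_prop_b from where it was at the start of the episode above 0.04 m or angle between any of short_prop_a, short_prop_b's own z axis and vertical above 0.5 rad).
It fails at once if the notched shelf was dropped or thrown (it moved faster than 0.4 m/s without the fingers on it) (linear speed of upper_shelf above 0.4 m/s and contact force between upper_shelf and the fingers below 0.1 N).
It also fails if it takes over 104 s, if anything falls off the work surface, if the arm or the gripper's body presses on something with over 40 N, if the wrist force passes 120 N, or if a joint passes its speed limit or range.

## Working session

There is one attempt and no reset: what is moved stays moved. The work goes in short steps, Python scripts to look and compute and a tool call to move; the robot and the scene stay as the last step left them, time stands still between calls to the robot, and variables do not carry over. Pictures are saved under pics/ and viewed, at most 14 in all, crops included, and the job is handed in when it is done.

Besides the shell and the picture viewer there is one more tool, called as name(argument=value, ...), one argument or row to a line, values as JSON. drive_tool: Moves the arm, as the interface text tells. Its arguments: {"type":"object","properties":{"plan":{"type":"array","items":{"type":"array","items":{"type":"number"}}}},"required":["plan"]}

```bash
mkdir -p pics; ls; python3 - <<'E'
from cell import arm
import cv2
o=arm.get_obs();print(o)
for n in("top","scene"):
    c=arm.camera(n);cv2.imwrite(f"pics/{n}0.png",c["pixels"][:,:,::-1])
    print(n,c["intrinsics"].tolist(),c["camera_from_world"].round(4).tolist())
E
```

```text
pics
{'clock': 0.0, 'joint_positions': array([-1.37548998e+00,  3.07556874e-01,  1.50768877e+00, -1.24798560e-05,
        1.32839953e+00, -7.35327535e-02]), 'qvel': array([ 4.27399851e-04,  5.57514532e-04,  4.33743743e-04, -6.78023498e-05,
       -1.14140358e-03, -9.66930349e-05]), 'joint_efforts': array([ 1.27860105e-03, -4.57550991e+01, -2.51918757e+01, -1.77890001e-04,
        1.34206450e-02, -1.38291657e-05]), 'position': array([ 0.15255224, -0.55370643,  0.25238443]), 'eef_rot': array([-3.13954479e+00, -1.38715257e-04,  2.68841967e-01]), 'force': array([-0.17476708,  0.29430606, -0.63540003]), 'moment': array([-0.0351586 ,  0.01822942, -0.01901434]), 'finger_force': 0.0, 'opening': 0.9998665960987847}
top [[462.11474200226877, 0.0, 277.19294446503807], [0.0, 462.11474200226877, 206.7020105975025], [0.0, 0.0, 1.0]] [[-0.0273, -0.9996, -0.0037, -0.1474], [0.9888, -0.0276, 0.1464, -0.5489], [-0.1464, 0.0004, 0.9892, -0.9508], [0.0, 0.0, 0.0, 1.0]]
scene [[511.29470242494364, 0.0, 274.61306077328845], [0.0, 511.29470242494364, 196.26433998587868], [0.0, 0.0, 1.0]] [[-0.8183, -0.5748, 0.0064, 0.3184], [0.2972, -0.4134, 0.8607, -0.2823], [-0.4921, 0.7062, 0.5091, -0.788], [0.0, 0.0, 0.0, 1.0]]
```

View pics/top0.png

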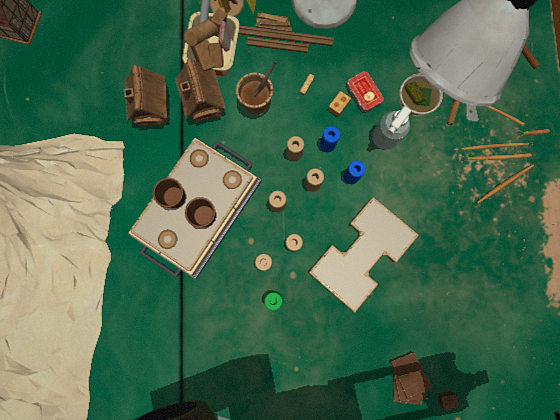

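View pics/scene0.png

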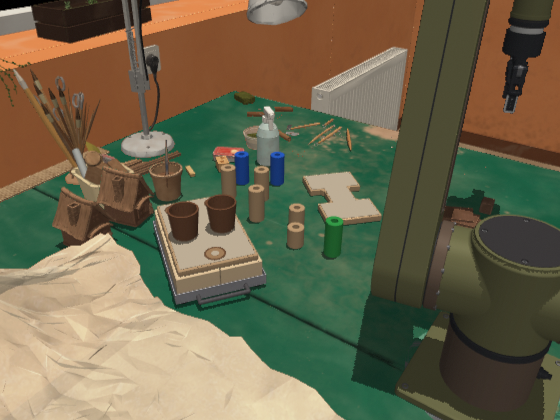

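The top view shows the cupped shelf with its marks at about (199,158), (232,180) and (167,239), and cups at (168,192) and (201,212). The notched shelf is at (364,255).

Candidate props:
- **Buff, tall in the scene view:** (295,146), (315,178), (277,200). These fit the tall props.
- **Buff, short:** (293,242), (263,261).
- **Look-alikes, not meant:** blue at (331,137) and (356,171), green at (273,300).

Next I'll confirm this in a crop and measure.

```bash
cat > h.py <<'E'
import numpy as np, cv2
def cast(c,uv,z):
    K,T=c["intrinsics"],c["camera_from_world"]
    R,t=T[:3,:3],T[:3,3]; o=-R.T@t
    d=np.linalg.inv(K)@np.array([uv[0],uv[1],1.]); d=R.T@(d*[1,-1,-1])
    return o+d*(z-o[2])/d[2]
def proj(c,p):
    q=c["camera_from_world"][:3,:3]@np.array(p)+c["camera_from_world"][:3,3]
    q=c["intrinsics"]@(q*[1,-1,-1]); return q[:2]/q[2]
E
python3 - <<'E'
from cell import arm
from h import *
c=arm.camera("top");im=c["pixels"]
print("cam",(-c["camera_from_world"][:3,:3].T@c["camera_from_world"][:3,3]).round(3))
hsv=cv2.cvtColor(im,cv2.COLOR_RGB2HSV)
buff=((hsv[...,0]<28)&(hsv[...,2]>130)).astype(np.uint8)
# prop tops
for n,(u,v),z in(("tall1",(295,146),.08),("tall2",(315,178),.08),("tall3",(277,200),.08),("short1",(293,242),.045),("short2",(263,261),.045)):
    w=im[v-5:v+6,u-5:u+6].sum(2).astype(float); g=np.clip(np.percentile(w,70)-60-w,0,None)
    yy,xx=np.mgrid[v-5:v+6,u-5:u+6]; b=((g*xx).sum()/g.sum(),(g*yy).sum()/g.sum())
    sub=buff[v-14:v+15,u-14:u+15]; m=np.argwhere(sub).mean(0)+[v-14,u-14]
    print(n,np.round(b,1),cast(c,b,z).round(4)[:2],"blob",m[::-1].round(1))
# shelf
cs,_=cv2.findContours(buff,cv2.RETR_EXTERNAL,cv2.CHAIN_APPROX_NONE)
for k in cs:
    a=cv2.contourArea(k)
    if cv2.pointPolygonTest(k,(364,250),False)>=0 or cv2.pointPolygonTest(k,(183,226),False)>=0:
        r=cv2.minAreaRect(k);z=.016 if r[0][0]>280 else .072
        P=np.array([cast(c,q,z)[:2] for q in cv2.boxPoints(r)])
        e=[P[1]-P[0],P[2]-P[1]]; L=max(e,key=np.linalg.norm)
        print(a,r,"ctr",P.mean(0).round(4),[np.linalg.norm(x).round(4) for x in e],"long axis deg",np.degrees(np.arctan2(L[1],L[0])))
# marks
for (u,v) in((199,158),(232,180),(167,239)):
    w=hsv[v-13:v+14,u-13:u+14,1].astype(float); g=np.clip(w-np.median(w)-15,0,None)
    yy,xx=np.mgrid[v-13:v+14,u-13:u+14]
    rr=np.hypot(xx-u,yy-v)<13; g=g*rr; b=((g*xx).sum()/g.sum(),(g*yy).sum()/g.sum())
    print("mark",np.round(b,1),cast(c,b,.072)[:2].round(4))
for q in((168,192),(201,212)): print("cup",cast(c,q,.13)[:2].round(4))
cv2.imwrite("pics/crop.png",cv2.resize(im[120:320,130:390,::-1],None,fx=3,fy=3,interpolation=cv2.INTER_CUBIC)[:600,:800])
E
```

```text
cam [ 0.4   -0.162  1.02 ]
tall1 [295.3 143.8] [ 0.6711 -0.204 ] blob [295.2 143.9]
tall2 [315.5 175.7] [ 0.6016 -0.2438] blob [314.9 176.4]
tall3 [277.5 197.1] [ 0.5587 -0.1636] blob [277.1 198.7]
short1 [295.2 240.8] [ 0.4702 -0.1986] blob [293.8 242. ]
short2 [262.6 260.5] [ 0.4306 -0.1287] blob [263.2 261.7]
5035.0 ((363.38525390625, 253.73770141601562), (60.68947982788086, 100.50894927978516), 39.80557632446289) ctr [ 0.4414 -0.3466] [np.float64(0.2212), np.float64(0.1308)] long axis deg -41.977120380702644
7869.5 ((192.07688903808594, 204.88461303710938), (75.99392700195312, 118.4284896850586), 33.690067291259766) ctr [0.5506 0.0136] [np.float64(0.2468), np.float64(0.1631)] long axis deg -33.30535821344697
mark [198.7 157.8] [6.488e-01 1.000e-04]
mark [231.7 179.5] [ 0.6002 -0.0688]
mark [166.9 239.2] [0.4788 0.0659]
cup [0.5664 0.0505]
cup [ 0.5251 -0.014 ]
```

View pics/crop.png

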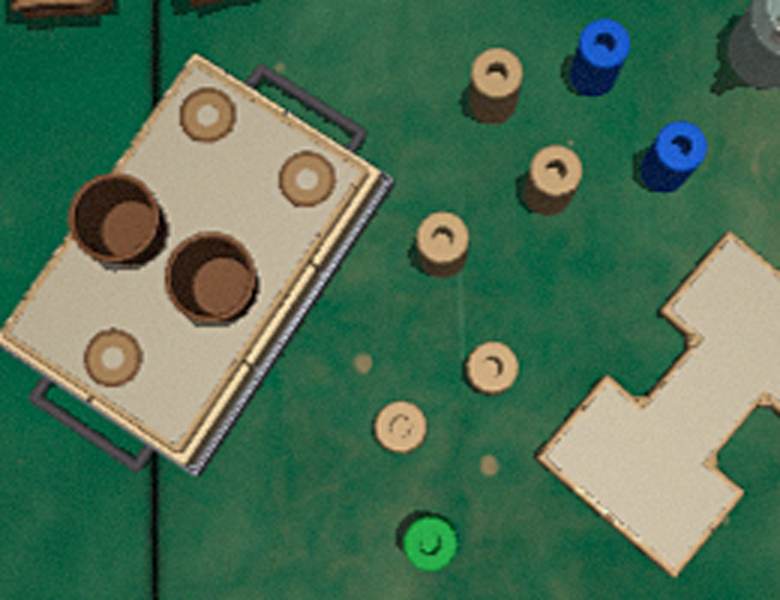

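The crop confirms it. The buff tall props are at crop (497,72), (556,171) and (442,238), which is (295.7,144), (315.3,177.3) and (277.3,199.3) in the full image. They cast long sides, unlike the two short props at crop (492,368) and (400,427). The blue and green ones are look-alikes.

From the marks, the hearth centre is about (0.552, 0.016) with a yaw of −34.5°.

```bash
cat >> h.py <<'E'
def go(arm,x,y,z,yaw):
    o=arm.get_obs();p=o["position"];w=o["eef_rot"][2]
    d=np.array([x,y,z])-p
    c,s=np.cos(w),np.sin(w)
    t=(np.degrees(w)-yaw+90)%180-90
    print("go",np.round([100*(c*d[0]+s*d[1]),100*(s*d[0]-c*d[1]),-100*d[2],t],2),"now",p.round(4),np.degrees(w).round(1))
E
python3 - <<'E'
from cell import arm
from h import *
c=arm.camera("top")
for q in((295.7,144),(315.3,177.3),(277.3,199.3)): print(cast(c,q,.08)[:2].round(4))
x,y=cast(c,(277.3,199.3),.08)[:2]
go(arm,x,y,.25,-34.5)
E
```

```text
[ 0.6706 -0.2049]
[ 0.5982 -0.2432]
[ 0.5542 -0.1631]
go [ 49.09 -27.02   0.27  49.9 ] now [ 0.1526 -0.554   0.2527] 15.4
```

drive_tool(
  plan=[
    [5.4,-3,0,10,5.5],
    [10.8,-6,0,20,5.5],
    [16.2,-9,0,30,5.5],
    [21.6,-12,0,40,5.5],
    [27,-15,0,50,5.5],
  ],
)

```text
clock: 0.82
position: [0.3632, -0.348, 0.2533]
eef_rot: [3.142, -0.0, -0.582]
force: [0.4, -0.4, -0.0]
opening: 0.643
finger_force: 0.0
```

```bash
python3 - <<'E'
from cell import arm
from h import *
go(arm,.5542,-.1631,.25,-34.5)
E
```

```text
go [  5.79 -25.95   0.33   1.15] now [ 0.3632 -0.348   0.2533] -33.3
```

drive_tool(
  plan=[
    [1.2,-6,0,0,5.5],
    [2.5,-12,0,0,5.5],
    [3.7,-18,0,0,5.5],
    [5,-24.6,0,0,5.5],
    [5,-24.6,0,0,5.5],
  ],
)

```text
clock: 1.45
position: [0.5408, -0.1672, 0.253]
eef_rot: [-3.14, -0.0, -0.571]
force: [0.1, -0.8, 0.7]
opening: 0.646
finger_force: 0.0
```

```bash
python3 - <<'E'
from cell import arm
from h import *
go(arm,.5542,-.1631,.25,-34.5)
c=arm.camera("wrist");cv2.imwrite("pics/w1.png",c["pixels"][:,:,::-1])
for n,p in(("t3",(.5542,-.1631,.08)),("t2",(.5982,-.2432,.08)),("t1",(.6706,-.2049,.08))): print(n,proj(c,p).round(1))
E
```

```text
go [ 0.9  -1.07  0.3   1.78] now [ 0.5408 -0.1672  0.253 ] -32.7
t3 [269.1 179. ]
t2 [319.6  86.3]
t1 [233.   33.3]
```

View pics/w1.png

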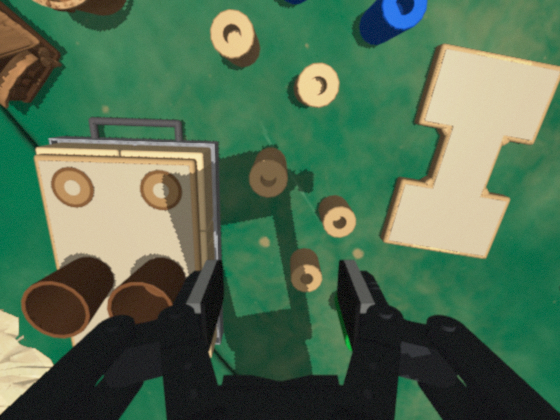

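The wrist view shows tall prop tops at (269,179), (319,86) and (233,34), matching the projected estimates to about a pixel. The nearest one is shaded by the gripper. The positions are good enough to use.

```bash
python3 - <<'E'
from cell import arm
from h import *
go(arm,.5542,-.1631,.25,-34.5)
E
```

```text
go [ 0.94 -1.24  0.29  1.71] now [ 0.5396 -0.1685  0.2529] -32.8
```

drive_tool(
  plan=[
    [0.9,-1.3,0,2,5.5],
    [0.9,-1.3,5,2,5.5],
    [0.9,-1.3,10,2,5.5],
    [0.9,-1.3,10,2,5.5],
    [0.9,-1.3,10,2,5.5],
  ],
)

```text
clock: 2.12
position: [0.5531, -0.1658, 0.1546]
eef_rot: [-3.142, -0.001, -0.613]
force: [-0.2, -0.3, 0.3]
opening: 0.645
finger_force: 0.0
```

```bash
python3 - <<'E'
from cell import arm
from h import *
go(arm,.5542,-.1631,.055,-34.5)
E
```

```text
go [-0.06 -0.28  9.96 -0.6 ] now [ 0.5531 -0.1658  0.1546] -35.1
```

drive_tool(
  plan=[
    [0,-0.2,5,0,5.5],
    [0,-0.2,10,0,5.5],
    [0,-0.2,10,0,5.5],
    [0,-0.2,10,0,3],
    [0,-0.2,10,0,3],
  ],
)

```text
clock: 2.75
position: [0.5562, -0.1638, 0.0563]
eef_rot: [-3.14, -0.006, -0.611]
force: [0.6, -0.4, 2.0]
opening: 0.409
finger_force: 59.9
```

drive_tool(
  plan=[
    [0,0,0,0,3],
    [0,0,0,0,3],
    [0,0,-5,0,3],
    [0,0,-10,0,3],
    [0,0,-12,0,3],
  ],
)

```text
clock: 3.38
position: [0.5558, -0.1635, 0.1779]
eef_rot: [-3.14, -0.007, -0.611]
force: [0.4, -0.1, -1.7]
opening: 0.408
finger_force: 60.2
```

```bash
python3 - <<'E'
from cell import arm
from h import *
a=np.radians(-34.5);ex=np.array([np.cos(a),np.sin(a)]);ey=np.array([-ex[1],ex[0]]);C=np.array([.5516,.0157])
for m in((88,42),(88,-42),(-88,0)):print((C+ex*m[0]/1e3+ey*m[1]/1e3).round(4))
print(arm.get_obs()["finger_force"],arm.get_obs()["opening"]*8.54)
go(arm,.648,.0003,.25,-34.5)
E
```

```text
[6.479e-01 5.000e-04]
[ 0.6003 -0.0688]
[0.4791 0.0655]
60.18485069274902 3.4828741491525457
go [ -1.85 -18.71  -7.21  -0.52] now [ 0.5558 -0.1635  0.1779] -35.0
```

drive_tool(
  plan=[
    [0,0,-5,0,3],
    [-0.6,-6,-6,0,3],
    [-1.2,-12,-6,0,3],
    [-1.8,-18.6,-6,0,3],
    [-1.8,-18.6,-6,0,3],
  ],
)

```text
clock: 4.0
position: [0.6477, 0.004, 0.2342]
eef_rot: [-3.139, -0.001, -0.606]
force: [0.2, -1.2, -1.2]
opening: 0.406
finger_force: 60.6
```

```bash
python3 - <<'E'
from cell import arm
from h import *
go(arm,.648,.0003,.13,-34.5)
E
```

```text
go [ 0.23  0.29 10.42 -0.24] now [0.6477 0.004  0.2342] -34.7
```

drive_tool(
  plan=[
    [0.2,0.2,3,0,3],
    [0.2,0.2,6,0,3],
    [0.2,0.2,8,0,3],
    [0.2,0.2,9,0,3],
    [0.2,0.2,9,0,3],
  ],
)

```text
clock: 4.62
position: [0.6459, -0.0036, 0.1432]
eef_rot: [3.141, 0.001, -0.612]
force: [0.2, -0.0, -0.6]
opening: 0.408
finger_force: 60.6
```

```bash
python3 - <<'E'
from cell import arm
from h import *
go(arm,.648,.0003,.1285,-34.5)
c=arm.camera("top");cv2.imwrite("pics/t2.png",cv2.resize(c["pixels"][120:280,120:320,::-1],None,fx=3,fy=3))
E
```

```text
go [-0.05 -0.44  1.47 -0.56] now [ 0.6459 -0.0036  0.1432] -35.1
```

drive_tool(
  plan=[
    [0,-0.4,0,0,3],
    [0,-0.4,0.8,0,3],
    [0,-0.4,1.3,0,3],
    [0,-0.4,1.5,0,3],
    [0,-0.4,1.5,0,3],
  ],
)

```text
clock: 5.3
position: [0.6484, 0.0003, 0.1283]
eef_rot: [3.141, 0.001, -0.611]
force: [-1.2, -0.2, 0.8]
opening: 0.403
finger_force: 60.9
```

drive_tool(
  plan=[
    [0,0,0.1,0,3.5],
    [0,0,0.1,0,5.5],
    [0,0,0.1,0,5.5],
    [0,0,-5,0,5.5],
    [0,0,-10,0,5.5],
  ],
)

```text
clock: 5.92
position: [0.6485, 0.0002, 0.2284]
eef_rot: [3.141, 0.002, -0.611]
force: [1.1, -0.1, 0.7]
opening: 0.645
finger_force: 0.0
```

```bash
python3 - <<'E'
from cell import arm
from h import *
go(arm,.5982,-.2432,.24,-34.5)
E
```

```text
go [ 9.86 22.82 -1.16 -0.53] now [6.485e-01 2.000e-04 2.284e-01] -35.0
```

drive_tool(
  plan=[
    [2.3,5.4,-1,0,5.5],
    [4.6,10.8,-1,0,5.5],
    [6.9,16.2,-1,0,5.5],
    [9.9,22.8,-1,0,5.5],
    [9.9,22.8,-1,0,5.5],
  ],
)

```text
clock: 6.55
position: [0.5981, -0.2476, 0.2381]
eef_rot: [3.14, -0.001, -0.616]
force: [-0.3, 0.9, -0.3]
opening: 0.642
finger_force: 0.0
```

drive_tool(
  plan=[
    [0,0,3,0,5.5],
    [0,0,6,0,5.5],
    [0,0,8,0,5.5],
    [0,0,8,0,5.5],
    [0,0,8,0,5.5],
  ],
)

```text
clock: 7.18
position: [0.5997, -0.243, 0.159]
eef_rot: [-3.141, -0.001, -0.611]
force: [0.5, 0.6, -0.4]
opening: 0.643
finger_force: 0.0
```

```bash
python3 - <<'E'
from cell import arm
from h import *
go(arm,.5982,-.2432,.055,-34.5)
E
```

```text
go [-0.11  0.11 10.4  -0.49] now [ 0.5997 -0.243   0.159 ] -35.0
```

drive_tool(
  plan=[
    [-0.1,0.1,5,0,5.5],
    [-0.1,0.1,10,0,5.5],
    [-0.1,0.1,10.3,0,5.5],
    [-0.1,0.1,10.3,0,3],
    [-0.1,0.1,10.3,0,3],
  ],
)

```text
clock: 7.8
position: [0.5995, -0.2443, 0.0579]
eef_rot: [-3.141, -0.005, -0.611]
force: [0.2, 0.1, -1.6]
opening: 0.404
finger_force: 59.5
```

drive_tool(
  plan=[
    [0,0,0,0,3],
    [0,0,0,0,3],
    [0,0,-6,0,3],
    [0,0,-12,0,3],
    [0,0,-18,0,3],
  ],
)

```text
clock: 8.43
position: [0.5971, -0.2433, 0.2371]
eef_rot: [3.141, 0.0, -0.611]
force: [0.4, -0.3, -1.3]
opening: 0.41
finger_force: 60.0
```

```bash
python3 - <<'E'
from cell import arm
from h import *
go(arm,.6003,-.0688,.235,-34.5)
E
```

```text
go [ -9.75 -14.48   0.21  -0.53] now [ 0.5971 -0.2433  0.2371] -35.0
```

drive_tool(
  plan=[
    [-3,-4.5,0,0,3],
    [-6,-9,0,0,3],
    [-9.7,-14.5,0,0,3],
    [-9.7,-14.5,0,0,3],
    [-9.7,-14.5,3,0,3],
  ],
)

```text
clock: 9.05
position: [0.6034, -0.0687, 0.2078]
eef_rot: [-3.139, -0.007, -0.609]
force: [0.7, -1.1, -1.5]
opening: 0.407
finger_force: 60.2
```

drive_tool(
  plan=[
    [0,0,3,0,3],
    [0,0,5,0,3],
    [0,0,6,0,3],
    [0,0,6,0,3],
    [0,0,6,0,3],
  ],
)

```text
clock: 9.68
position: [0.6021, -0.0695, 0.1462]
eef_rot: [-3.141, -0.002, -0.612]
force: [-0.0, -0.8, -0.9]
opening: 0.407
finger_force: 60.2
```

```bash
python3 - <<'E'
from cell import arm
from h import *
go(arm,.6003,-.0688,.1285,-34.5)
E
```

```text
go [-0.19  0.04  1.77 -0.54] now [ 0.6021 -0.0695  0.1462] -35.0
```

drive_tool(
  plan=[
    [-0.2,0,0.6,0,3],
    [-0.2,0,1.2,0,3],
    [-0.2,0,1.7,0,3],
    [-0.2,0,1.7,0,3],
    [-0.2,0,1.7,0,3],
  ],
)

```text
clock: 10.3
position: [0.5997, -0.0678, 0.1294]
eef_rot: [-3.141, -0.0, -0.611]
force: [-3.3, 0.9, 7.0]
opening: 0.405
finger_force: 60.6
```

drive_tool(
  plan=[
    [0,0,0,0,3.5],
    [0,0,0,0,5.5],
    [0,0,0,0,5.5],
    [0,0,-5,0,5.5],
    [0,0,-10,0,5.5],
  ],
)

```text
clock: 10.92
position: [0.5993, -0.0679, 0.2283]
eef_rot: [3.141, 0.002, -0.611]
force: [0.3, -0.8, 0.1]
opening: 0.642
finger_force: 0.0
```

```bash
python3 - <<'E'
from cell import arm
from h import *
go(arm,.6706,-.2049,.24,-34.5)
E
```

```text
go [13.71  7.13 -1.17 -0.53] now [ 0.5993 -0.0679  0.2283] -35.0
```

drive_tool(
  plan=[
    [4.5,2.4,-1,0,5.5],
    [9,4.8,-1,0,5.5],
    [13.7,7.1,-1,0,5.5],
    [13.7,7.1,-1,0,5.5],
    [13.7,7.1,4,0,5.5],
  ],
)

```text
clock: 11.55
position: [0.6745, -0.2062, 0.192]
eef_rot: [-3.138, -0.01, -0.612]
force: [0.8, 0.4, 0.5]
opening: 0.642
finger_force: 0.0
```

drive_tool(
  plan=[
    [0,0,2,0,5.5],
    [0,0,3,0,5.5],
    [0,0,3,0,5.5],
    [0,0,3,0,5.5],
    [0,0,3,0,5.5],
  ],
)

```text
clock: 12.18
position: [0.6719, -0.2048, 0.1598]
eef_rot: [-3.141, -0.002, -0.611]
force: [0.9, 0.2, 0.8]
opening: 0.646
finger_force: 0.0
```

```bash
python3 - <<'E'
from cell import arm
from h import *
go(arm,.6706,-.2049,.055,-34.5)
E
```

```text
go [-0.11  0.08 10.48 -0.52] now [ 0.6719 -0.2048  0.1598] -35.0
```

drive_tool(
  plan=[
    [-0.1,0.1,5,0,5.5],
    [-0.1,0.1,10,0,5.5],
    [-0.1,0.1,10.4,0,5.5],
    [-0.1,0.1,10.4,0,3],
    [-0.1,0.1,10.4,0,3],
  ],
)

```text
clock: 12.8
position: [0.6716, -0.2056, 0.057]
eef_rot: [-3.14, -0.004, -0.611]
force: [0.5, 0.4, -1.5]
opening: 0.406
finger_force: 59.6
```

drive_tool(
  plan=[
    [0,0,0,0,3],
    [0,0,0,0,3],
    [0,0,-6,0,3],
    [0,0,-12,0,3],
    [0,0,-18.5,0,3],
  ],
)

```text
clock: 13.42
position: [0.6693, -0.2048, 0.2384]
eef_rot: [3.141, 0.001, -0.611]
force: [1.7, -0.4, -0.8]
opening: 0.409
finger_force: 60.1
```

```bash
python3 - <<'E'
from cell import arm
from h import *
go(arm,.4791,.0655,.25,-34.5)
E
```

```text
go [-31.09 -11.22  -1.16  -0.53] now [ 0.6693 -0.2048  0.2384] -35.0
```

drive_tool(
  plan=[
    [-3,-1,-3,0,3],
    [-8,-3,-3,0,3],
    [-13.5,-5,-3,0,3],
    [-19,-7,-3,0,3],
    [-24.5,-9,-3,0,3],
  ],
)

```text
clock: 14.05
position: [0.5193, 0.0107, 0.2672]
eef_rot: [-3.141, -0.0, -0.612]
force: [0.3, 1.5, -0.7]
opening: 0.405
finger_force: 60.2
```

drive_tool(
  plan=[
    [-4,-1.3,0,0,3],
    [-6.6,-2.2,0,0,3],
    [-6.6,-2.2,0,0,3],
    [-6.6,-2.2,0,0,3],
    [-6.6,-2.2,3,0,3],
  ],
)

```text
clock: 14.68
position: [0.4827, 0.0645, 0.2388]
eef_rot: [-3.137, -0.006, -0.612]
force: [1.3, 0.1, -1.9]
opening: 0.408
finger_force: 60.2
```

```bash
python3 - <<'E'
from cell import arm
from h import *
go(arm,.4791,.0655,.1285,-34.5)
E
```

```text
go [-0.35  0.12 11.03 -0.58] now [0.4827 0.0645 0.2388] -35.1
```

drive_tool(
  plan=[
    [-0.2,0.1,3,0,3],
    [-0.2,0.1,6,0,3],
    [-0.2,0.1,8.5,0,3],
    [-0.2,0.1,9.5,0,3],
    [-0.2,0.1,9.5,0,3],
  ],
)

```text
clock: 15.3
position: [0.4775, 0.0649, 0.1414]
eef_rot: [3.141, 0.001, -0.612]
force: [0.2, -0.3, -2.0]
opening: 0.404
finger_force: 60.2
```

```bash
python3 - <<'E'
from cell import arm
from h import *
go(arm,.4791,.0655,.1285,-34.5)
E
```

```text
go [ 0.1  -0.14  1.29 -0.58] now [0.4775 0.0649 0.1414] -35.1
```

drive_tool(
  plan=[
    [0.1,-0.1,0.5,0,3],
    [0.1,-0.1,1,0,3],
    [0.1,-0.1,1.3,0,3],
    [0.1,-0.1,1.3,0,3],
    [0.1,-0.1,1.3,0,3],
  ],
)

```text
clock: 15.92
position: [0.4786, 0.0659, 0.1289]
eef_rot: [-3.141, -0.0, -0.611]
force: [-0.3, -0.0, -1.0]
opening: 0.407
finger_force: 60.2
```

drive_tool(
  plan=[
    [0,0,0.1,0,3],
    [0,0,0.1,0,3.5],
    [0,0,0.1,0,5.5],
    [0,0,0.1,0,5.5],
    [0,0,-4,0,5.5],
  ],
)

```text
clock: 16.55
position: [0.4761, 0.0657, 0.1668]
eef_rot: [3.137, 0.006, -0.611]
force: [0.8, 0.5, 0.3]
opening: 0.644
finger_force: 0.0
```

drive_tool(
  plan=[
    [0,0,-5,0,8.5],
    [0,0,-9,0,8.5],
    [0,5,-9,0,8.5],
    [0,11,-9,0,8.5],
    [0,16,-9,0,8.5],
  ],
)

```text
clock: 17.18
position: [0.3854, -0.0663, 0.259]
eef_rot: [3.141, -0.001, -0.61]
force: [1.4, -1.0, 0.6]
opening: 0.997
finger_force: 0.0
```

```bash
python3 - <<'E'
from cell import arm
from h import *
c=arm.camera("top");cv2.imwrite("pics/t3.png",cv2.resize(c["pixels"][120:320,130:396,::-1],None,fx=3,fy=3,interpolation=cv2.INTER_CUBIC))
for p in((.648,.0005,.152),(.6003,-.0688,.152),(.4791,.0655,.152)):
    q=proj(c,p);print(((q-[130,120])*3).round(1))
go(arm,.4414,-.3466,.25,-42)
E
```

```text
[184.3  83.5]
[292.4 152.7]
[ 80.9 347.2]
go [20.82 19.2   0.86  6.9 ] now [ 0.3815 -0.0698  0.2586] -35.1
```

View pics/t3.png

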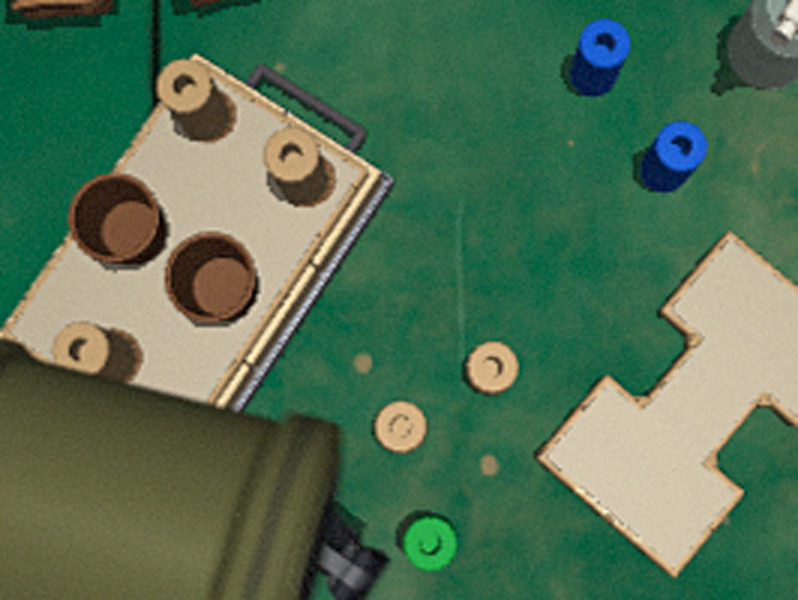

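All three props stand upright on their marks, with tops at crop (184,86), (293,156) and (82,348), within about 2 mm of target. The cups are unchanged. Next is the notched shelf.

drive_tool(
  plan=[
    [4.2,3.8,0,7,8.5],
    [8.4,7.7,0,7,8.5],
    [12.5,11.5,0,7,8.5],
    [16.6,15.4,0,7,8.5],
    [20.8,19.2,0,7,8.5],
  ],
)

```text
clock: 17.85
position: [0.4471, -0.3435, 0.2588]
eef_rot: [-3.141, -0.0, -0.734]
force: [0.0, 0.1, 0.1]
opening: 0.996
finger_force: 0.0
```

drive_tool(
  plan=[
    [0,0,0,0,8.5],
    [0,0,0,0,8.5],
    [0,0,0,0,8.5],
    [0,0,3,0,8.5],
    [0,0,3,0,8.5],
  ],
)

```text
clock: 18.48
position: [0.4454, -0.3393, 0.2273]
eef_rot: [-3.142, 0.005, -0.732]
force: [-0.4, 0.8, -0.5]
opening: 0.99
finger_force: 0.0
```

```bash
python3 - <<'E'
from cell import arm
from h import *
go(arm,.4414,-.3466,.2,-42)
c=arm.camera("wrist");im=c["pixels"].copy()
a=np.radians(-42)
R=np.array([[np.cos(a),-np.sin(a)],[np.sin(a),np.cos(a)]])
pts=[(-110,-65),(-30,-65),(-30,-32),(30,-32),(30,-65),(110,-65),(110,65),(30,65),(30,32),(-30,32),(-30,65),(-110,65)]
P=np.array([proj(c,[*(R@np.array(p)/1e3+[.4414,-.3466]),.016]) for p in pts])
cv2.polylines(im,[P.round().astype(int)],True,(255,0,0),1)
cv2.imwrite("pics/w2.png",im[:,:,::-1])
E
```

```text
go [0.19 0.81 2.73 0.05] now [ 0.4454 -0.3393  0.2273] -41.9
```

View pics/w2.png

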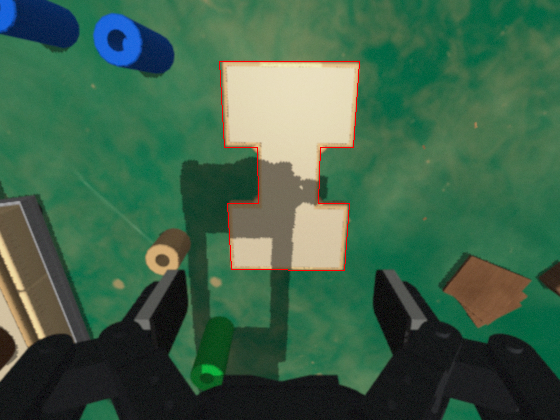

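The wrist view shows the measured outline (red) lying exactly on the notched shelf, with the web centre at about (289,175). The pose is good, so I'll descend.

drive_tool(
  plan=[
    [0.2,0.8,0,0,8.5],
    [0.2,0.8,6,0,8.5],
    [0.2,0.8,12,0,8.5],
    [0.2,0.8,16,0,8.5],
    [0.2,0.8,16,0,8.5],
  ],
)

```text
clock: 19.15
position: [0.4414, -0.3481, 0.0668]
eef_rot: [3.142, 0.006, -0.734]
force: [0.0, -0.2, 0.3]
opening: 0.999
finger_force: 0.0
```

```bash
python3 - <<'E'
from cell import arm
from h import *
go(arm,.4414,-.3466,.026,-42)
E
```

```text
go [-0.1  -0.11  4.08 -0.03] now [ 0.4414 -0.3481  0.0668] -42.0
```

drive_tool(
  plan=[
    [-0.1,-0.1,2,0,8.5],
    [-0.1,-0.1,3,0,8.5],
    [-0.1,-0.1,3.8,0,8.5],
    [-0.1,-0.1,4.1,0,8.5],
    [-0.1,-0.1,4.1,0,8.5],
  ],
)

```text
clock: 19.77
position: [0.4431, -0.3479, 0.0281]
eef_rot: [3.142, -0.0, -0.733]
force: [-0.2, 0.4, -0.3]
opening: 0.995
finger_force: 0.0
```

```bash
python3 - <<'E'
from cell import arm
from h import *
go(arm,.4414,-.3466,.026,-42)
c=arm.camera("wrist");cv2.imwrite("pics/w3.png",c["pixels"][:,:,::-1])
E
```

```text
go [-0.21  0.02  0.21 -0.03] now [ 0.4431 -0.3479  0.0281] -42.0
```

View pics/w3.png

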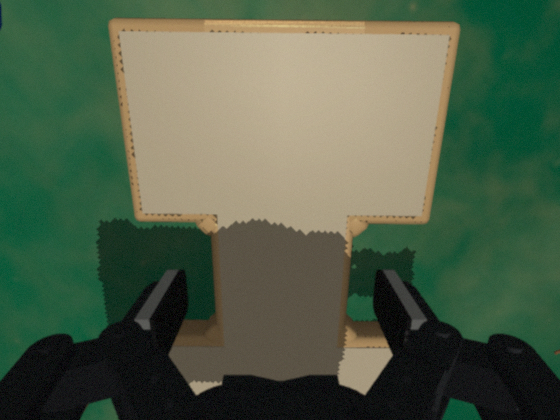

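The wrist view shows both fingers standing in the notches at about (165,310) and (395,310), centred on the web. I'll lower further while watching the force.

drive_tool(
  plan=[
    [-0.2,0,0.2,0,8.5],
    [-0.2,0,0.4,0,8.5],
    [-0.2,0,0.6,0,8.5],
    [-0.2,0,0.8,0,8.5],
    [-0.2,0,0.8,0,8.5],
  ],
)

```text
clock: 20.45
position: [0.4413, -0.3462, 0.0195]
eef_rot: [3.142, 0.0, -0.733]
force: [-0.0, 0.7, 0.6]
opening: 0.996
finger_force: 0.0
```

drive_tool(
  plan=[
    [0,0,0.2,0,8.5],
    [0,0,0.4,0,8.5],
    [0,0,0.5,0,8.5],
    [0,0,0.5,0,8.5],
    [0,0,0.5,0,8.5],
  ],
)

```text
clock: 21.08
position: [0.4414, -0.3463, 0.0148]
eef_rot: [3.142, 0.0, -0.733]
force: [0.3, -0.3, 1.0]
opening: 0.998
finger_force: 0.0
```

drive_tool(
  plan=[
    [0,0,-0.2,0,7.4],
    [0,0,-0.2,0,6.8],
    [0,0,-0.2,0,6],
    [0,0,-0.2,0,6],
    [0,0,-0.2,0,6],
  ],
)

```text
clock: 21.7
position: [0.4414, -0.3466, 0.0174]
eef_rot: [3.141, -0.001, -0.734]
force: [-2.0, -0.1, 4.5]
opening: 0.732
finger_force: 65.7
```

drive_tool(
  plan=[
    [0,0,-0.5,0,6],
    [0,0,-2,0,6],
    [0,0,-4,0,6],
    [0,0,-6,0,6],
    [0,0,-6,0,6],
  ],
)

```text
clock: 22.32
position: [0.4424, -0.3471, 0.0785]
eef_rot: [3.142, -0.004, -0.733]
force: [0.0, -0.4, -6.5]
opening: 0.735
finger_force: 67.9
```

```bash
python3 - <<'E'
from cell import arm
from h import *
c=arm.camera("scene");cv2.imwrite("pics/s2.png",c["pixels"][:,:,::-1])
o=arm.get_obs();print(o["force"],o["moment"],o["joint_positions"])
go(arm,.5516,.0157,.26,-34.5)
E
```

```text
[ 0.1059857  -0.64912502 -6.08121371] [ 0.0058657   0.12654014 -0.0410136 ] [-7.40514768e-01  4.74758735e-01  1.75139405e+00 -4.14327662e-06
  9.13796236e-01  1.56372494e+00]
go [-16.09 -34.27 -18.25  -7.52] now [ 0.4417 -0.3466  0.0775] -42.0
```

View pics/s2.png

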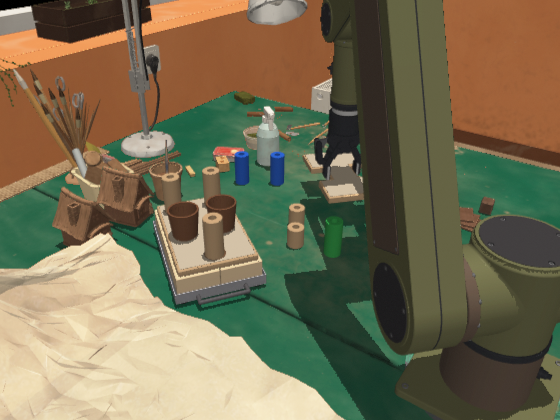

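The scene view shows the shelf held level at about (335,175), and the three props upright round the cups. I'll raise it and carry it over.

drive_tool(
  plan=[
    [0,0,-4,0,6],
    [0,0,-8,0,6],
    [0,0,-12,0,6],
    [0,0,-16,0,6],
    [0,0,-19,0,6],
  ],
)

```text
clock: 23.0
position: [0.441, -0.3459, 0.2672]
eef_rot: [-3.142, 0.001, -0.733]
force: [0.4, -0.1, -5.6]
opening: 0.727
finger_force: 71.4
```

drive_tool(
  plan=[
    [-1,-2,0,-1,6],
    [-2.6,-5.5,0,-3,6],
    [-4.5,-9.5,0,-5,6],
    [-6.3,-13.5,0,-7,6],
    [-8.2,-17.5,0,-7.5,6],
  ],
)

```text
clock: 23.62
position: [0.4962, -0.1583, 0.2641]
eef_rot: [3.141, 0.005, -0.602]
force: [1.5, 0.2, -6.3]
opening: 0.736
finger_force: 71.3
```

```bash
python3 - <<'E'
from cell import arm
from h import *
go(arm,.5516,.0157,.26,-34.5)
E
```

```text
go [ -5.29 -17.48   0.41   0.03] now [ 0.4962 -0.1583  0.2641] -34.5
```

drive_tool(
  plan=[
    [-1,-3.5,0,0,6],
    [-2.3,-7.5,0,0,6],
    [-3.6,-11.5,0,0,6],
    [-4.8,-15.5,0,0,6],
    [-5.3,-17.5,0,0,6],
  ],
)

```text
clock: 24.25
position: [0.5515, 0.0159, 0.2642]
eef_rot: [3.14, 0.005, -0.6]
force: [0.2, -0.6, -6.2]
opening: 0.729
finger_force: 71.3
```

drive_tool(
  plan=[
    [0,0,0,0,6],
    [0,0,0,0,6],
    [0,0,1,0,6],
    [0,0,2,0,6],
    [0,0,2,0,6],
  ],
)

```text
clock: 24.88
position: [0.552, 0.0122, 0.2453]
eef_rot: [3.14, 0.003, -0.604]
force: [-0.5, -0.5, -6.0]
opening: 0.732
finger_force: 71.1
```

```bash
python3 - <<'E'
from cell import arm
from h import *
go(arm,.5516,.0157,.1695,-34.5)
o=arm.get_obs();print(o["force"],o["eef_rot"])
c=arm.camera("top");im=c["pixels"].copy()
a=np.radians(-34.5);R=np.array([[np.cos(a),-np.sin(a)],[np.sin(a),np.cos(a)]])
pts=[(-110,-65),(-30,-65),(-30,-32),(30,-32),(30,-65),(110,-65),(110,65),(30,65),(30,32),(-30,32),(-30,65),(-110,65)]
z=o["position"][2]-.0174+.016
P=np.array([proj(c,[*(R@np.array(p)/1e3+[.5516,.0157]),z]) for p in pts])
im=cv2.resize(im[100:300,90:350],None,fx=3,fy=3,interpolation=cv2.INTER_CUBIC)
cv2.polylines(im,[((P-[90,100])*3).round().astype(int)],True,(255,0,0),1)
cv2.imwrite("pics/t4.png",im[:,:,::-1])
E
```

```text
go [-0.23 -0.27  7.58 -0.09] now [0.552  0.0122 0.2453] -34.6
[-0.52698033 -0.52813652 -5.97502986] [ 3.13981355e+00  2.83539265e-03 -6.03680306e-01]
```

View pics/t4.png

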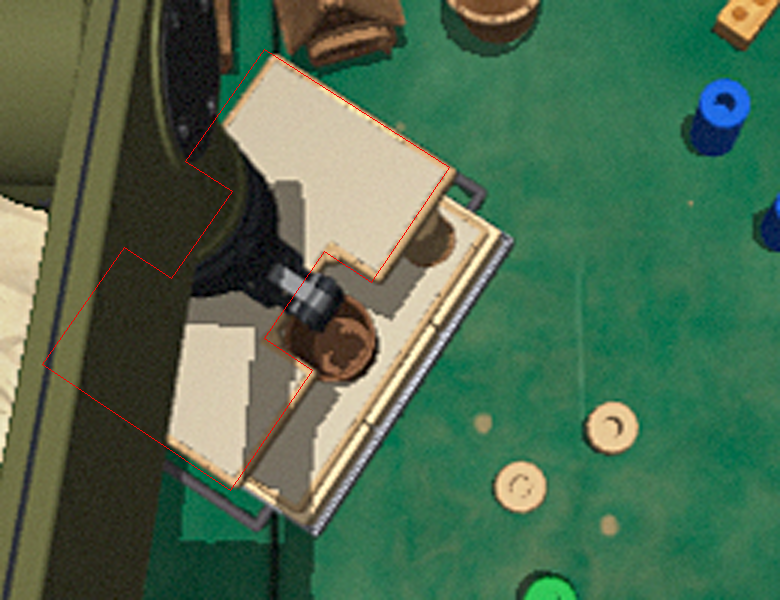

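The top view shows the carried shelf matching the target outline, with its corner at (452,172) against (450,167) for the red one. That is a few millimetres off, in line with the correction I still have to apply. I'll lower it gently.

drive_tool(
  plan=[
    [-0.2,-0.3,1.5,0,6],
    [-0.2,-0.3,3,0,6],
    [-0.2,-0.3,4.5,0,6],
    [-0.2,-0.3,5.5,0,6],
    [-0.2,-0.3,6,0,6],
  ],
)

```text
clock: 25.55
position: [0.5529, 0.0164, 0.1857]
eef_rot: [3.141, 0.001, -0.603]
force: [0.3, 0.0, -5.5]
opening: 0.726
finger_force: 71.2
```

drive_tool(
  plan=[
    [0,0,0,0,6],
    [0,0,0,0,6],
    [0,0,0.3,0,6],
    [0,0,0.6,0,6],
    [0,0,0.6,0,6],
  ],
)

```text
clock: 26.18
position: [0.5529, 0.0164, 0.1805]
eef_rot: [3.141, 0.001, -0.603]
force: [-0.2, 0.8, -5.6]
opening: 0.727
finger_force: 71.2
```

```bash
python3 - <<'E'
from cell import arm
from h import *
go(arm,.5516,.0157,.1695,-34.5)
o=arm.get_obs();print(o["force"],o["eef_rot"])
E
```

```text
go [-0.07  0.13  1.1  -0.03] now [0.5529 0.0164 0.1805] -34.5
[-0.24994242  0.81698359 -5.6494236 ] [ 3.14129070e+00  5.91125370e-04 -6.02639211e-01]
```

drive_tool(
  plan=[
    [-0.1,0.1,0.3,0,6],
    [-0.1,0.1,0.6,0,6],
    [-0.1,0.1,0.8,0,6],
    [-0.1,0.1,0.9,0,6],
    [-0.1,0.1,0.9,0,6],
  ],
)

```text
clock: 26.8
position: [0.5518, 0.0161, 0.1717]
eef_rot: [3.142, 0.0, -0.603]
force: [-0.5, -0.0, -5.3]
opening: 0.733
finger_force: 71.2
```

drive_tool(
  plan=[
    [0,0,0.1,0,6],
    [0,0,0.1,0,6],
    [0,0,0.2,0,6],
    [0,0,0.2,0,6],
    [0,0,0.2,0,6],
  ],
)

```text
clock: 27.42
position: [0.5518, 0.0161, 0.1698]
eef_rot: [3.142, 0.0, -0.603]
force: [-0.3, -0.2, -7.0]
opening: 0.731
finger_force: 71.3
```

drive_tool(
  plan=[
    [0,0,0.1,0,6],
    [0,0,0.1,0,6],
    [0,0,0.1,0,6],
    [0,0,0.2,0,6],
    [0,0,0.2,0,6],
  ],
)

```text
clock: 28.05
position: [0.5521, 0.0161, 0.1695]
eef_rot: [-3.141, -0.001, -0.603]
force: [-5.6, -0.4, 9.9]
opening: 0.73
finger_force: 73.2
```

It has touched down. I'll ease off 1 mm and open the fingers.

drive_tool(
  plan=[
    [0,0,-0.1,0,6],
    [0,0,-0.1,0,6.3],
    [0,0,-0.1,0,6.7],
    [0,0,-0.1,0,7.4],
    [0,0,-0.1,0,8],
  ],
)

```text
clock: 28.68
position: [0.5521, 0.0161, 0.1687]
eef_rot: [-3.141, -0.0, -0.603]
force: [-0.2, 1.3, 0.3]
opening: 0.937
finger_force: 0.0
```

drive_tool(
  plan=[
    [0,0,-0.1,0,8],
    [0,0,-1,0,8],
    [0,0,-3,0,8],
    [0,0,-6,0,8],
    [0,0,-9,0,8],
  ],
)

```text
clock: 29.3
position: [0.5518, 0.0161, 0.2602]
eef_rot: [-3.141, -0.0, -0.603]
force: [0.1, 0.2, 0.5]
opening: 0.941
finger_force: 0.0
```

drive_tool(
  plan=[
    [0,0,-3,0,8],
    [2,5,-4,0,8],
    [4,10,-4,0,8],
    [6,15,-4,0,8],
    [8,20,-4,0,8],
  ],
)

```text
clock: 29.92
position: [0.504, -0.1955, 0.2998]
eef_rot: [-3.141, -0.002, -0.602]
force: [0.5, -0.3, -0.5]
opening: 0.934
finger_force: 0.0
```

drive_tool(
  plan=[
    [2,5,0,0,8],
    [3,10,0,0,8],
    [3,13,0,0,8],
    [3,13,0,0,8],
    [3,13,0,0,8],
  ],
)

```text
clock: 30.55
position: [0.4557, -0.3176, 0.2992]
eef_rot: [-3.141, -0.0, -0.603]
force: [0.1, -0.1, -0.8]
opening: 0.937
finger_force: 0.0
```

```bash
python3 - <<'E'
from cell import arm
from h import *
c=arm.camera("top");im=c["pixels"].copy()
a=np.radians(-34.5);R=np.array([[np.cos(a),-np.sin(a)],[np.sin(a),np.cos(a)]])
pts=[(-110,-65),(-30,-65),(-30,-32),(30,-32),(30,-65),(110,-65),(110,65),(30,65),(30,32),(-30,32),(-30,65),(-110,65)]
P=np.array([proj(c,[*(R@np.array(p)/1e3+[.5516,.0157]),.168]) for p in pts])
im=cv2.resize(im[100:300,90:350],None,fx=2,fy=2)
cv2.polylines(im,[((P-[90,100])*2).round().astype(int)],True,(255,0,0),1)
s=arm.camera("scene")["pixels"][100:300,100:380]
out=np.zeros((400+0,800,3),np.uint8);out[:,:520]=im;out[:200,520:]=s
cv2.imwrite("pics/t5.png",out[:,:,::-1])
E
```

```text
(no output)
```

View pics/t5.png

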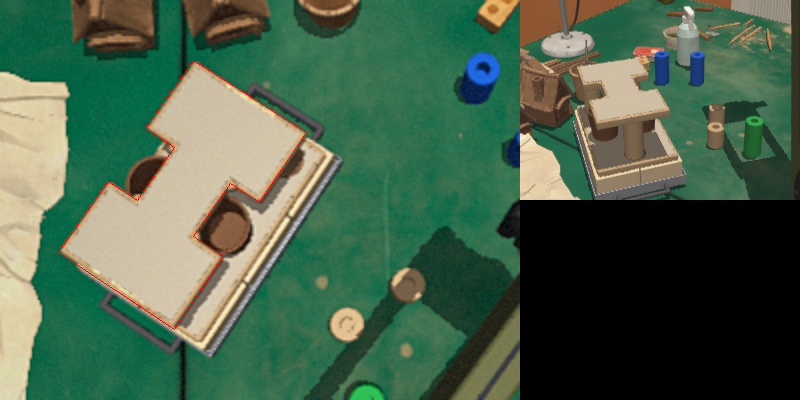

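The shelf at (183,195) fills the target outline to about a pixel and sits level on the props. The cups and the short props at (408,285) and (346,324) are undisturbed, and the arm is clear, so I'm handing in.

```bash
python3 -c "
from cell import arm
print(arm.close_job())"
```

```text
the job is handed in; nothing more can be done
None
```

The job is handed in: the three tall props stand on their marks, and the notched shelf lies on them level and within a few millimetres of centred; the cups and short props look undisturbed in the last picture (no verdict was returned).

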